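# Tap the diffuser back to the centre of its stand and switch it on

### The job

The round cream diffuser has been bumped off-centre on its little dark teak stand and wobbles easily on its small rounded foot: with the outside of your fingers, nudge it with light taps low on its belly until it stands in the middle of the stand, with the same width of wood showing all round. Then press the button on its top right down to switch it on, let go, and finish clear of everything. Only touch the diffuser, gently: do not pinch, lift or tip it, keep off the button until the diffuser is centred, and leave the stand and everything else on the shelf where they are.

Things in the scene. Friction and masses are not known exactly. Their poses are not given: they have to be found in the camera images.
- diffuser: Cream ceramic mist diffuser, drop shaped, round about its upright z axis, about 0.27 kg, loose on the stand; origin at the centre of its underside. The foot is slightly rounded, only its middle 20 mm is flat, so it rocks. Diameters: widest 64 mm from 22 to 30 mm above the origin, 58 mm at 42 mm, 44 mm at 56 mm, flat top of 32 mm at 70 mm. Its button rises to 80 mm.
- belly (a point): Point on the diffuser's axis at the height of its widest band (64 mm across), 26 mm above its underside. Touched slowly and level at this band it slides on the wood against about 1.6 N (friction about 0.6) and stays upright; a quick knock, or a shove higher up, rocks it or topples it off the stand.
- button_top (a point): Centre of the upper face of the diffuser's dark teal push button, on the diffuser's axis; the button is 22 mm in diameter and stands 10 mm proud of the diffuser's flat top.
- power_button (a joint): Travel of the button, 0 (up) to 0.005 m (fully down). It moves down along the diffuser's axis, starts at about 1.2 N, takes 4 N to be fully down and springs back when released.
- stand: Round turned stand of dark-stained teak, 84 mm in diameter at its flat top, 45 mm high, 0.4 kg, origin at the centre of its underside on the shelf. Loose; it stays put while the diffuser is slid on it gently.
- stand_top (a point): Centre of the flat top of the stand, 45 mm above the shelf; the middle where the diffuser belongs. z up.
- cork_block: Sky-blue cork exercise block, 75 x 120 x 230 mm, leaning against the steel bottle; origin at the centre of its lower end. Leave alone.
- steel_bottle: Stainless bottle with a black flip lid, 72 mm in diameter, 250 mm tall; origin at the centre of its underside. Leave alone.
- tray: Bamboo tray 75 x 205 x 26 mm holding three wooden massage balls 52 mm in diameter in a row along its y axis, which rise to 58 mm; origin at the centre of its underside. Leave alone.
- oil_bottle: Small amber dropper bottle, 33 mm in diameter, 90 mm tall; origin at the centre of its underside. Leave alone.
- bowl: Brass singing bowl, 96 mm in diameter, 45 mm tall; origin at the centre of its underside. Leave alone.
- balm_jar: Green glass jar with a bamboo lid, 72 mm in diameter, 74 mm tall; origin at the centre of its underside. Leave alone.
Things that resemble listed ones, but are neither listed nor needed, are in the scene too. What is meant by the diffuser is not purple, and is the larger of those in its own colour.

How it is judged:
By the outcome, as a careful person would: the job done as asked, in the order asked, and still so for the second after the job is handed in, with the robot touching nothing.
It also fails if it takes over 45 s, if anything falls off the work surface, if the arm or the gripper's body presses on something with over 40 N, if the wrist force passes 120 N, or if a joint passes its speed limit or range.

### The arm

A 6-joint arm with a two-finger parallel gripper is mounted at the origin on the work surface. World frame = base frame: x ahead of the robot, y to its left, z up, the work surface at z = 0. Lengths are in mm, angles in rad, forces in N, time in s.
With the tool pointing down it reaches from about 275 to 1000 mm from the base axis. Payload 8.4 kg.
Tool frame: the origin (TCP) lies between the finger pads; the fingertips stand r.tips_ahead ahead of it and the grasp point (between the pads) lies 6 mm ahead of it (r.tips_ahead is the distance from the TCP to the fingertips, in mm); z points along the fingers, y is the line along which they close (so a half turn about z gives the same grasp; the last joint's range is limited). The gripper opens to 85 mm and grips with 20 to 120 N. Pads are 22 mm wide; open, the fingers measure 114 mm over their backs; the gripper's body (76 mm by 85 mm) begins 54 mm behind the grasp point. The pads swing forward as they close: fully open they stand 13 mm farther back than shut.
Start: joints at [-1.137, 0.353, 1.633, -0, 1.155, -0.002], TCP at [263.834, -566.586, 216.781] pointing down, gripper open.
Joint ranges: [-2.63, 2.63], [-0.92, 2.1], [0.06, 2.66], [-1.3, 4.44], [0, 2.69], [-3.02, 3.02]. Speed limits (rad/s): [2.22, 2.22, 2.79, 3.14, 3.14, 3.14].

### API

Orientations are given as [roll, pitch, yaw] about the fixed x, y, z axes, in that order (R = Rz(yaw) Ry(pitch) Rx(roll)).
In Python, from rig import r gives the robot as it stands.
- The arm moves only by the tool carry_out, never from a script. Its arguments are lists of equal length, an entry for each row: "delta_pos": the shift along the tool's x, y, z in m, a list of three; "rot": the turn, a rotation vector about the tool's x, y, z in degrees, a list of three. A call has 1 to 8 rows; each row is the pose to reach, as a shift and turn from the pose commanded when the call began, along the tool's axes at that moment; what a row does not reach only later rows make up. A row lasts 1/8 s, in which the tool goes at most 62.5 mm and 10.7 degrees, less where a joint would pass 70% of its speed; a pose out of reach is approached as far as the arm can. A call with a gripper value outside its range is refused whole. "claw" is the finger opening in m, from 0 to 0.0854, set as the call begins (left out, the last holds). The fingers move at their own pace and stop on an object; "grip_force" is the grip in N (left out, the last holds). Time passes only in rows, so rows that repeat a pose let the fingers close. It gives the time, the measured TCP pose, the force, the opening and the grip force at its end, in the units of the state.
- r.sense(): the state, without advancing time (a new reading comes with each control period).
- r.grab_frame(name): name is "scene" or "top"; returns the picture (480x640x3 uint8, blue, green, red); there is no depth.
- r.camera_info(name): a dict with "fx", "fy", "cx", "cy" (pixels), "distortion" ([k1, k2, p1, p2, k3] as OpenCV has them; the pictures are not rectified), "pose" (4x4, takes a point from camera to world coordinates). Camera axes: x right, y down, z forward; pixel columns grow to the right and rows downward; lengths in mm; the calibration is good to about 2 mm. A picture is of the moment at which its call begins. camera_info takes no time and is no camera call.
- r.sign_off(): hands the job in; it is judged then, once.
Trained networks look in the newest picture that a camera, given by its name, has taken for a name from the list of things; names that differ only in an ending like _2 or _b are one class to them, and where a whole thing is asked for, a point or a joint stands for the part that bears it (a point fixed in the world has none). Each returns a list of dicts, best first, with "p" (0 to 1); they miss things now and then, are a little off and sometimes report something else, mostly with a low value. They report only what shows in the picture. A call takes as long as a camera call. They do not tell look-alikes from the thing itself.
- r.recognise(thing, camera): "box" ([left, top, right, bottom] in pixels, round what is visible of it).
- r.cut_out(thing, camera): "mask" (480x640 bool, what is visible of it) and "box" ([left, top, right, bottom] in pixels, round what is visible of it).
The state is a dict: "clock": time; "qpos": joint angles; "qvel": joint speeds; "joint_efforts": joint torques, N m; "eef_pos": TCP position; "tcp_rot": TCP orientation; "contact_force": force on the tool from outside, world axes, zero at the start; "wrist_torque": the same for the moment, N m; "opening": opening from 0.0 (shut) to 1.0 (fully open); "grasp_force": force on a finger pad.
Only numpy, scipy, OpenCV 4.12 (cv2) and the standard library are available. Lean on these libraries where they do the work, as an engineer would, in place of code of your own. Each camera call takes 0.05 s, during which the arm holds its last target. There are 200 camera calls.

## Working session

There is one attempt and no reset: what is moved stays moved. The work goes in short steps, Python scripts to look and compute and a tool call to move; the robot and the scene stay as the last step left them, time stands still between calls to the robot, and variables do not carry over. Pictures are saved under pics/ and viewed, at most 10 in all, crops included, and the job is handed in when it is done.

Besides the shell and the picture viewer there is one more tool, called as name(argument=value, ...), one argument or row to a line, values as JSON. carry_out: Moves the arm, as the interface text tells. Its arguments: {"type":"object","properties":{"delta_pos":{"type":"array","items":{"type":"array","items":{"type":"number"}}},"rot":{"type":"array","items":{"type":"array","items":{"type":"number"}}},"claw":{"type":"number"},"grip_force":{"type":"number"}},"required":["delta_pos","rot"]}

```bash
mkdir -p pics; python3 - <<'E'
from rig import r
import cv2,numpy as np
s=r.sense();print(s['clock'],s['eef_pos'],s['tcp_rot'],s['opening'],r.tips_ahead)
ims=[]
for c in ("scene","top"):
    im=r.grab_frame(c);cv2.imwrite(f"pics/{c}0.png",im)
    i=r.camera_info(c);print(c,i['fx'],i['fy'],i['cx'],i['cy'],i['distortion'],np.round(i['pose'],3).tolist())
    for t in("diffuser","stand","button_top"):
        print(t,[(np.round(d['box']).tolist(),round(d['p'],2)) for d in r.recognise(t,c)])
E
```

```text
0.0 [ 263.62248283 -566.13193559  216.04732073] [-3.14016713e+00 -3.11100397e-06  4.35780262e-01] 1.0023427455388316 25.0
scene 564.1301328447925 564.1301328447925 327.74066189679803 241.79465950038602 [0.01432063 0.         0.         0.         0.        ] [[-0.553, 0.731, -0.4, 1090.381], [0.833, 0.477, -0.28, 382.703], [-0.014, -0.488, -0.873, 1223.103], [0.0, 0.0, 0.0, 1.0]]
diffuser [([305.0, 201.0, 329.0, 231.0], 0.81), ([292.0, 167.0, 319.0, 194.0], 0.75), ([282.0, 248.0, 300.0, 264.0], 0.67)]
stand [([312.0, 210.0, 344.0, 250.0], 0.95)]
button_top [([300.0, 165.0, 311.0, 175.0], 0.59), ([314.0, 203.0, 323.0, 212.0], 0.41)]
top 525.0290082580244 525.0290082580244 327.90912542265175 230.6408220792779 [-0.14477119  0.          0.          0.          0.        ] [[-0.027, -0.996, 0.087, 476.155], [-1.0, 0.027, -0.011, 23.349], [0.009, -0.087, -0.996, 1431.092], [0.0, 0.0, 0.0, 1.0]]
diffuser [([379.0, 284.0, 403.0, 309.0], 0.92), ([347.0, 216.0, 360.0, 229.0], 0.65), ([337.0, 247.0, 363.0, 270.0], 0.58)]
stand [([326.0, 244.0, 349.0, 276.0], 0.87)]
button_top []
```

View pics/scene0.png

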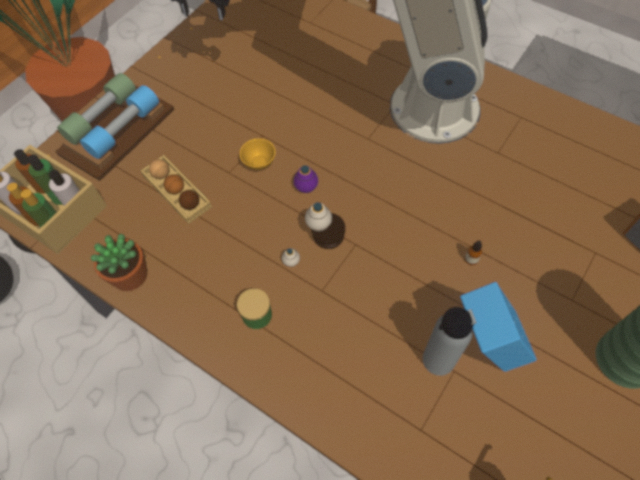

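View pics/top0.png

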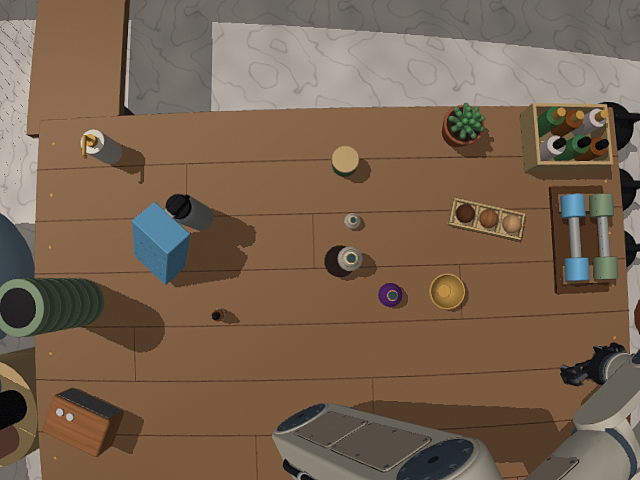

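The scene picture shows the large cream diffuser on the dark stand at (318,217). The small cream look-alike is at (290,257) and the purple one at (306,180). In the top picture the same three are at (350,259), (353,221) and (390,295). I choose the one on the stand: it is cream and the larger of the two. I'll check that in a crop.

```bash
python3 - <<'E'
from rig import r
import cv2,numpy as np
a=cv2.imread("pics/scene0.png")[185:265,280:360];b=cv2.imread("pics/top0.png")[220:300,310:390]
o=np.hstack([cv2.resize(x,(400,400),interpolation=cv2.INTER_CUBIC) for x in(a,b)])
cv2.imwrite("pics/crop0.png",o)
for c in("scene","top"):
    for t in("diffuser","stand"):
        for d in r.cut_out(t,c):
            m=d['mask'];y,x=np.nonzero(m);print(c,t,round(d['p'],2),np.round(d['box'],1).tolist(),m.sum(),x.mean().round(1),y.mean().round(1))
E
```

```text
scene diffuser 0.84 [280.9, 248.7, 300.7, 266.7] 255 290.2 256.8
scene diffuser 0.75 [305.0, 202.3, 330.5, 231.0] 555 318.1 216.3
scene diffuser 0.62 [290.5, 166.5, 322.7, 189.8] 518 305.5 179.0
scene stand 0.23 [306.2, 201.8, 332.2, 234.2] 602 317.7 216.6
top diffuser 0.91 [378.2, 284.6, 403.6, 307.9] 437 389.7 294.4
top diffuser 0.68 [334.1, 250.0, 362.4, 271.3] 479 349.0 258.8
top diffuser 0.48 [345.1, 214.0, 359.3, 227.6] 208 351.5 220.4
top diffuser 0.17 [347.6, 255.0, 350.1, 262.4] 26 350.0 257.5
top stand 0.83 [322.0, 246.2, 351.7, 276.1] 477 334.1 262.5
```

View pics/crop0.png

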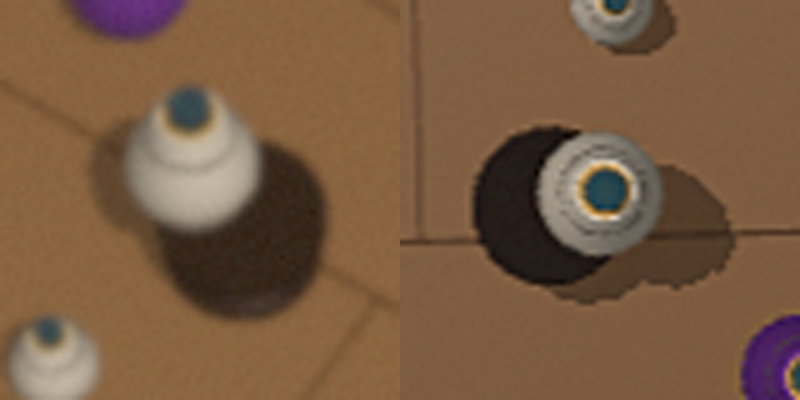

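```bash
cat > h.py <<'E'
from rig import r
import cv2,numpy as np
from scipy.optimize import minimize
K=8; A=np.linspace(0,2*np.pi,48,endpoint=False)
def proj(c,P):
    i=r.camera_info(c);T=np.linalg.inv(i['pose'])
    k=np.array([[i['fx'],0,i['cx']],[0,i['fy'],i['cy']],[0,0,1]])
    return cv2.projectPoints(np.float64(P),cv2.Rodrigues(T[:3,:3])[0],T[:3,3],k,np.float64(i['distortion']))[0][:,0]
def ring(x,y,z,d): return np.c_[x+d/2*np.cos(A),y+d/2*np.sin(A),np.full(48,z)]
DP=[(22,64),(30,64),(42,58),(56,44),(70,32),(70,22),(80,22)]
def fill(c,P,box):
    h=cv2.convexHull(np.float32(proj(c,P)));q=(h-np.float32(box[:2])+.5)*K
    m=np.zeros(((box[3]-box[1])*K,(box[2]-box[0])*K),np.uint8)
    cv2.fillPoly(m,[np.round((q-.5)*16).astype(np.int32)],255,shift=4);return m
def masks(c,p,box):
    D=fill(c,np.vstack([ring(p[0],p[1],45+z,d) for z,d in DP]),box)
    S=fill(c,np.vstack([ring(p[2],p[3],z,84) for z in((45,) if c=="top" else(45,38))]),box)
    S[D>0]=0
    f=lambda m:cv2.resize(m,None,fx=1/K,fy=1/K,interpolation=cv2.INTER_AREA)/255.
    return f(D),f(S)
def fit(c,im,p0,save=None):
    u=proj(c,[[p0[2],p0[3],60]])[0].astype(int);box=[u[0]-28,u[1]-28,u[0]+28,u[1]+28]
    cr=im[box[1]:box[3],box[0]:box[2]].astype(float)
    sat=cr.max(2)-cr.min(2);v=cr.max(2)
    # linear unmix of the pixel among wood, dark stand, using brightness/saturation
    ob=(np.clip((48-sat)/25,0,1)*np.clip((v-85)/30,0,1))
    ob[(cr[:,:,0]>cr[:,:,2]+5)&(v>60)]=1
    ob=cv2.morphologyEx(ob,cv2.MORPH_CLOSE,np.ones((3,3)))
    st=np.clip(((55 if c=="top" else 75)-v)/20+.5,0,1)
    def cost(p):
        D,S=masks(c,p,box);n=cv2.dilate(np.maximum(D,S),np.ones((7,7)))>0
        return (((D-ob)**2+(S-st)**2)*n).sum()
    best=min((minimize(cost,p0,method='Nelder-Mead',options=dict(initial_simplex=np.vstack([p0]+[np.array(p0)+e for e in np.eye(4)*s]),xatol=.05,fatol=.01)) for s in(8,-6)),key=lambda b:b.fun)
    if save:
        D,S=masks(c,best.x,box);o=np.hstack([cr,np.dstack([ob*255,st*255,0*ob]),np.dstack([D*255,S*255,0*D])])
        cv2.imwrite(save,cv2.resize(o.astype(np.uint8),None,fx=4.5,fy=4.5,interpolation=cv2.INTER_NEAREST))
    return best.x,best.fun
def ray(c,uv,z):
    i=r.camera_info(c);k=np.array([[i['fx'],0,i['cx']],[0,i['fy'],i['cy']],[0,0,1]])
    q=cv2.undistortPoints(np.float64([[uv]]),k,np.float64(i['distortion']))[0,0]
    d=i['pose'][:3,:3]@np.r_[q,1];o=i['pose'][:3,3];return o+d*(z-o[2])/d[2]
E
python3 - <<'E'
from h import *
d=ray("top",(349.5,259),75);s=ray("top",(339.5,261),45)
print(d,s,ray("scene",(318,217),75),ray("scene",(328,229),45))
for n,uv,z in(("small cream",(353,221),25),("purple",(390,295),30),("bowl",(447,291),40),("jar",(345,161),70),("oil",(217,315),80),("tray near end",(455,215),50)):print(n,ray("top",uv,z).round())
for c in("scene","top"):
    x,f=fit(c,cv2.imread(f"pics/{c}0.png"),[d[0],d[1],s[0],s[1]],f"pics/fit_{c}.png");print(c,x.round(1),f,(x[2:]-x[:2]).round(1))
a,b=[cv2.imread(f"pics/fit_{c}.png") for c in("scene","top")];cv2.imwrite("pics/fit.png",np.vstack([a,b]))
E
```

```text
[519.17063815 -45.60684916  75.        ] [515.57670103 -20.57343949  45.        ] [520.78050312 -43.35746626  75.        ] [520.94902168 -15.03157544  45.        ]
small cream [623. -61.  25.]
purple [ 422. -153.   30.]
bowl [ 427. -305.   40.]
jar [778. -42.  70.]
oil [384. 299.  80.]
tray near end [ 629. -333.   50.]
scene [522.  -42.6 523.7 -13.2] 146.26747859900038 [ 1.7 29.4]
top [521.5 -45.2 516.1 -22.6] 31.575714083813914 [-5.4 22.6]
```

View pics/fit.png

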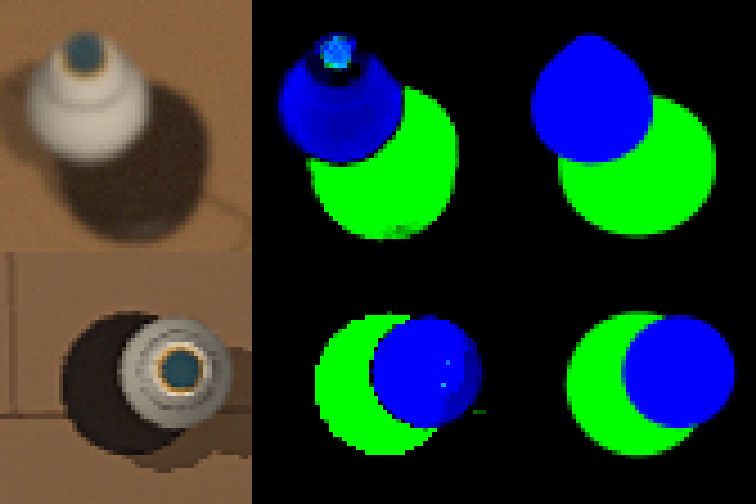

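The top fit matches well: the diffuser is at about (522,-44) and the stand centre is about (-5,+23) mm from it. I'll push along roughly 103° with the flat side of the shut fingers (tool +x), tips near z = 63.

carry_out(
  delta_pos=[
    [0.05,-0.034,0],
    [0.1,-0.068,0],
    [0.15,-0.102,0],
    [0.2,-0.136,0],
    [0.25,-0.17,0],
    [0.3,-0.204,0],
    [0.35,-0.238,0],
    [0.4,-0.272,0],
  ],
  rot=[
    [0,0,-9.8],
    [0,0,-19.6],
    [0,0,-29.4],
    [0,0,-39.2],
    [0,0,-49],
    [0,0,-58.8],
    [0,0,-68.6],
    [0,0,-78.4],
  ],
  claw=0,
  grip_force=20,
)

```text
clock: 1.6
eef_pos: [512.6, -149.4, 217.1]
tcp_rot: [3.141, 0.0, 1.81]
contact_force: [1.0, -0.5, 0.1]
opening: 0.001
grasp_force: 0.0
```

```bash
cat >> h.py <<'E'
def go(p):
    s=r.sense();y=s['tcp_rot'][2];d=np.array(p)-s['eef_pos'];c,q=np.cos(y),np.sin(y)
    print('at',s['eef_pos'].round(1),'rot',np.round(s['tcp_rot'],4),'F',s['contact_force'].round(2),'t',s['clock'],'tool delta',np.round([c*d[0]+q*d[1],q*d[0]-c*d[1],-d[2]],1))
E
python3 - <<'E'
from h import *
print(r.tips_ahead); go([534.6,-97.5,88])
E
```

```text
25.0
at [ 512.6 -149.4  217.1] rot [3.1409e+00 5.0000e-04 1.8098e+00] F [ 0.97 -0.48  0.1 ] t 1.6 tool delta [ 45.2  33.7 129.1]
```

carry_out(
  delta_pos=[
    [0.0,0.034,0.03],
    [0.0,0.034,0.08],
    [0.0,0.034,0.129],
    [0.02,0.034,0.129],
    [0.04,0.034,0.129],
    [0.045,0.034,0.129],
    [0.045,0.034,0.129],
  ],
  rot=[
    [0,0,0],
    [0,0,0],
    [0,0,0],
    [0,0,0],
    [0,0,0],
    [0,0,0],
    [0,0,0],
  ],
)

```text
clock: 2.48
eef_pos: [535.3, -99.1, 89.5]
tcp_rot: [3.139, 0.001, 1.805]
contact_force: [-0.1, -0.1, 0.4]
opening: 0.002
grasp_force: 0.0
```

```bash
python3 - <<'E'
from h import *
go([534.6,-97.5,88])
o=[]
for c in("scene","top"):
    im=r.grab_frame(c);cv2.imwrite(f"pics/{c}1.png",im)
    u=proj(c,[[521,-60,70]])[0].astype(int)
    cr=cv2.resize(im[u[1]-40:u[1]+40,u[0]-40:u[0]+40],(400,400),interpolation=cv2.INTER_CUBIC)
    p=r.sense()['eef_pos']
    for L in(25,38):
        v=((proj(c,[p-[0,0,L]])[0]-u+40.5)*5).astype(int);cv2.circle(cr,tuple(map(int,v)),3,(0,0,255) if L==25 else (0,255,0),-1)
    o.append(cr)
cv2.imwrite("pics/crop1.png",np.hstack(o))
E
```

```text
at [535.3 -99.1  89.5] rot [3.1389e+00 1.3000e-03 1.8053e+00] F [-0.07 -0.15  0.36] t 2.475 tool delta [ 1.7 -0.3  1.5]
```

View pics/crop1.png

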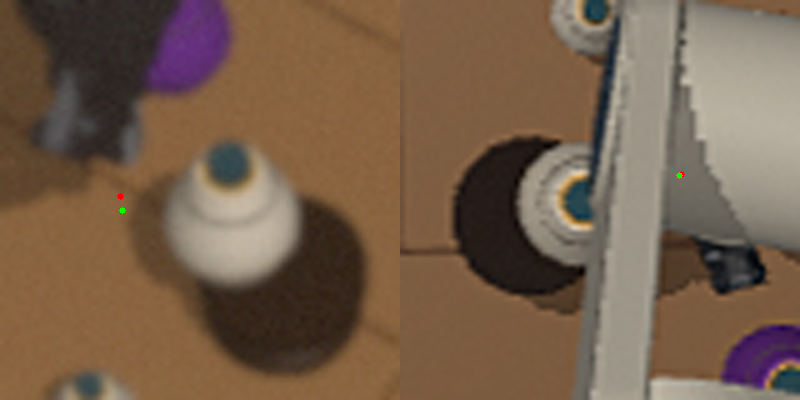

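The crop shows the shut fingers' tips at about (105,158), short of the expected tip at (120,196). I need to know if that is camera lag or a true offset, so I'll compare a fresh frame.

```bash
python3 - <<'E'
from h import *
a=cv2.imread("pics/scene1.png").astype(int)
for k in range(3):
    im=r.grab_frame("scene");print(np.abs(im-a)[150:260,270:360].mean());go([534.6,-97.5,88]);a=im.astype(int)
cv2.imwrite("pics/scene2.png",im)
u=proj("scene",[[521,-70,80]])[0].astype(int);p=r.sense()['eef_pos']
cr=cv2.resize(im[u[1]-40:u[1]+40,u[0]-50:u[0]+50],(800,640),interpolation=cv2.INTER_CUBIC)
y=r.sense()['tcp_rot'][2];X=np.array([np.cos(y),np.sin(y),0]);Y=np.array([np.sin(y),-np.cos(y),0])
for L in(-20,25,):
  for sx in(-11,11):
    for sy in(-14.5,14.5):
      v=((proj("scene",[p-[0,0,L]+sx*X+sy*Y])[0]-u+[50.5,40.5])*8).astype(int);cv2.circle(cr,tuple(map(int,v)),3,(0,0,255) if L==25 else (0,255,0),-1)
cv2.imwrite("pics/crop2.png",cr[:600])
E
```

```text
2.020841750841751
at [534.9 -99.8  88.6] rot [3.1402e+00 7.0000e-04 1.8041e+00] F [0.05 0.3  0.83] t 2.625 tool delta [2.4 0.2 0.6]
1.9296632996632996
at [534.7 -99.9  88.3] rot [3.1406e+00 5.0000e-04 1.8039e+00] F [0.11 0.1  0.68] t 2.675 tool delta [2.4 0.4 0.3]
1.9414478114478115
at [534.6 -99.9  88.1] rot [3.1410e+00 4.0000e-04 1.8037e+00] F [-0.21  0.59 -0.  ] t 2.725 tool delta [2.4 0.6 0.1]
```

View pics/crop2.png

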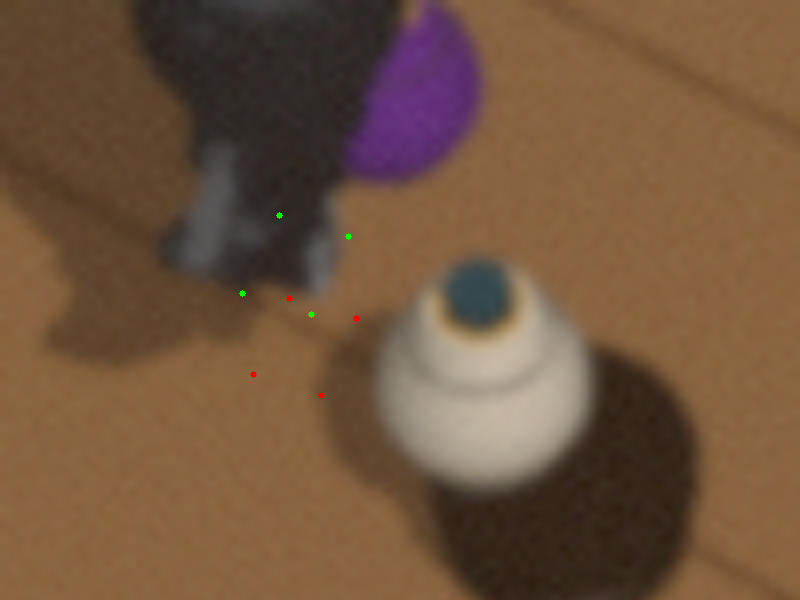

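The view is unchanged, so it isn't lag: the fingers sit about 20 mm toward -y from the reported TCP. I'll check the start pictures for the same offset.

```bash
python3 - <<'E'
from h import *
p=np.array([263.8,-566.6,216.8]);y=.4358
X=np.array([np.cos(y),np.sin(y),0]);Y=np.array([np.sin(y),-np.cos(y),0])
o=[]
for c,w in(("scene",None),("top",None)):
    im=cv2.imread(f"pics/{c}0.png");u=proj(c,[p])[0].astype(int);print(c,u)
    im=cv2.copyMakeBorder(im,60,60,60,60,cv2.BORDER_CONSTANT)
    cr=cv2.resize(im[u[1]+20:u[1]+100,u[0]+20:u[0]+100],(400,400),interpolation=cv2.INTER_CUBIC)
    for sx in(-11,11):
      for sy in(-57,-42.5,42.5,57):
        v=((proj(c,[p-[0,0,25]+sx*X+sy*Y])[0]-u+40.5)*5).astype(int);cv2.circle(cr,tuple(map(int,v)),3,(0,0,255),-1)
    o.append(cr)
cv2.imwrite("pics/crop3.png",np.hstack(o))
E
```

```text
scene [205  24]
top [573 356]
```

View pics/crop3.png

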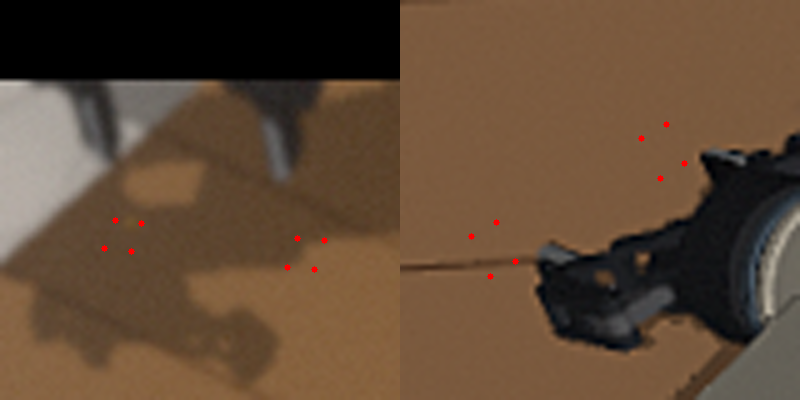

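```bash
python3 - <<'E'
from h import *
print('base',proj("scene",[[0,0,0]]),)
for a,b in(((187.4,15.6),(561,372)),((222,20),(596,348)),((187.4,15.6),(596,348)),((222,20),(561,372))):
    def L(c,uv):
        p=ray(c,uv,0);q=ray(c,uv,300);return p,(q-p)/np.linalg.norm(q-p)
    p,d=L("scene",a);q,e=L("top",b)
    t=np.linalg.lstsq(np.c_[d,-e],q-p,rcond=None)[0];m=p+d*t[0];n=q+e*t[1];print(((m+n)/2).round(),np.linalg.norm(m-n).round(1))
s=r.sense();print({k:np.round(v,3) for k,v in s.items()})
E
```

```text
base [[433.6930547  107.61389739]]
[ 263. -560.  243.] 90.3
[ 270. -556.  260.] 94.6
[ 283. -611.  240.] 8.8
[ 232. -533.  224.] 3.3
{'clock': np.float64(2.725), 'qpos': array([-0.188,  0.389,  1.915, -0.   ,  0.837, -0.42 ]), 'qvel': array([-0.   ,  0.005,  0.002, -0.   , -0.002, -0.001]), 'joint_efforts': array([ 1.7400e-01, -5.5311e+01, -2.6291e+01,  4.0000e-03, -4.0000e-03,
       -2.0000e-03]), 'eef_pos': array([534.594, -99.946,  88.145]), 'tcp_rot': array([3.141, 0.   , 1.804]), 'contact_force': array([-0.211,  0.588, -0.004]), 'wrist_torque': array([-0.017, -0.007, -0.031]), 'grasp_force': np.float64(0.0), 'opening': np.float64(-0.0)}
```

```bash
python3 - <<'E'
from h import *
im=cv2.imread("pics/scene2.png").astype(int);v=im.max(2);s=v-im.min(2)
u=proj("scene",[[521,-70,80]])[0].astype(int);print(u)
p=np.array([534.6,-99.9,88.1])
print('TCP',proj("scene",[p-[0,0,L] for L in(-120,-60,0,25)]).round(1).tolist())
for y in range(160,218):
    print(y,''.join('#' if v[y,x]<62 else 'g' if s[y,x]<26 else 'o' if s[y,x]<40 else '.' for x in range(255,325)))
print(proj("scene",[[534.6,-99.9,0]]))
E
```

```text
[308 210]
TCP [[291.5, 177.7], [293.3, 193.1], [295.0, 207.2], [295.7, 212.8]]
160 ................oggggggggggggggggggggggggggggggggggggo................
161 .................gggggggggggggggggggggggggggggggggggg.................
162 .................gggggggggggggggggggggggggggggggggg#g.................
163 .................ogggggggggggggggggggggggggggggggg##g.................
164 ..................g#ggggggggggggggggggggggggggggg###go................
165 ..................o###gggggggggggggggggggggggggg####go................
166 ..................o####ggggggggggggggggggggggg#######o................
167 ..................o######gggggggggggggggggggg########g................
168 ..................o########ggggggggggggggggg#########goo..............
169 ..................oo##########gggggggggggg###########ooooo............
170 ..................oo############ggggggggg############..oooo...........
171 ...................o###############gg###############g.....oo..........
172 ...................o################################go.....oo.........
173 ...................o######################
[... 2658 characters left out ...]
.....................................................oooo..ogggggg...o
210 ....................................................oogoo....oggo....o
211 ...................................................oggggo...........oo
212 ..................................................oogggooo..........oo
213 ..................................................ooggggoooo......oooo
214 ..................................................ogggggoooooooooooooo
215 .................................................oogogggoooooooooooooo
216 .................................................ooggggggooooooooooooo
217 ..................................................oggooooooooooooooooo
[[297.26775334 226.1236403 ]]
```

```bash
python3 - <<'E'
from h import *
p=np.array([263.8,-566.6,216.8]);y=.4358
X=np.array([np.cos(y),np.sin(y),0]);Y=np.array([np.sin(y),-np.cos(y),0])
for c,(x0,x1,y0,y1) in(("top",(552,632,338,392)),("scene",(165,240,0,34))):
    im=cv2.imread(f"pics/{c}0.png").astype(int);v=im.max(2);s=v-im.min(2)
    print(c,x0,'tips(L=12,open)',[proj(c,[p-[0,0,12]+q*Y])[0].round(1).tolist() for q in(-50,0,50)],'axis',proj(c,[p-[0,0,L] for L in(-48,-120,-200)]).round(1).tolist())
    for yy in range(y0,y1): print(yy,''.join('#' if v[yy,x]<40 else 'd' if v[yy,x]<62 else 'g' if s[yy,x]<20 else '.' for x in range(x0,x1)))
E
```

```text
top 552 tips(L=12,open) [[553.4, 366.3], [570.8, 356.3], [587.8, 346.3]] axis [[582.5, 359.9], [598.0, 364.8], [617.3, 370.8]]
338 ..............................................................................gg
339 ..............................................................................gg
340 ..............................................................................gg
341 ..............................................................................gg
342 ..............................................................................gg
343 ...........................................................#####d.............gg
344 ..........................................................########d...........gg
345 ..........................................................############........gg
346 ..........................................ggggg##...###...#############.......gg
347 .........................................####ggggg######################......gg
348 .........................................d######gg#########dd###gd####d#......gg
349 ..................................
[... 5716 characters left out ...]
ggggg...............................................................
26 gggggggggg.................................................................
27 ggggggggg..................................................................
28 gggggggg...................................................................
29 ggggggg....................................................................
30 gggggg.....................................................................
31 gggg.......................................................................
32 gggg.......................................................................
33 gg.........................................................................
```

```bash
python3 - <<'E'
from h import *
def tri(a,b):
    L=lambda c,uv:(ray(c,uv,0),ray(c,uv,300)-ray(c,uv,0))
    p,d=L("scene",a);q,e=L("top",b);t=np.linalg.lstsq(np.c_[d,-e],q-p,rcond=None)[0];m=p+d*t[0];n=q+e*t[1];return ((m+n)/2).round(),np.linalg.norm(m-n).round(1)
print('lid top ~250',tri((457,320),(178,206)));print('jar top 74',tri((254,304),(345,161)))
print('button 125',tri((318,207),(351,258)))
# second fingertip data (closed, now): top frame earlier
im=cv2.imread("pics/top1.png").astype(int);v=im.max(2);s=v-im.min(2)
p=np.array([534.8,-99.5,88.8]);print('axis',proj("top",[p-[0,0,L] for L in(25,0,-48,-120)]).round(1).tolist())
for yy in range(248,285): print(yy,''.join('#' if v[yy,x]<62 else 'g' if s[yy,x]<20 else '.' for x in range(355,420)))
E
```

```text
lid top ~250 (array([646., 357., 236.]), np.float64(2.4))
jar top 74 (array([780., -42.,  59.]), np.float64(1.6))
button 125 (array([519., -46., 115.]), np.float64(4.2))
axis [[369.7, 252.6], [370.6, 252.1], [372.3, 251.2], [375.2, 249.8]]
248 .gg.........gggggggg......................................ggggg..
249 .ggg........gggggggg......................................ggggg..
250 .gg.........ggggggggg.....................................ggggg..
251 .gg.........gggggggggg....................................ggggg..
252 ggg.........ggggggggg.....................................ggggg..
253 gg.........gggggggggggg..................................ggggg...
254 gg.........ggggggggggggg.................................gggggg..
255 gg.........ggggggggggggg...g.............................g#gggg..
256 gg.........gggggggggggg..................................gggggg..
257 gg.........gggggggggggggg.gg.g.g.........................gggggg..
258 gg.........gggggggggggggg.g..g..g.g.....g...............ggggggg..
259 g.....g....gggggggggggggggg.ggggg...g.g.g....g......g...ggggggg..
260 g.......g..ggggg
[... 1029 characters left out ...]

275 .....g...g............#####.........................ggggggggggg..
276 .........g.............##...........................ggggggggggg..
277 .....g...g.........................................gggggggggggg..
278 ........gg..........................................ggggggggggg..
279 ..g...g.gg..........................................ggggggggggg..
280 ........g..........................................gggggggggggg..
281 ........g...........................................ggggggggggg..
282 ........g...........................................ggggggggggg..
283 ........g...........................................ggggggggggg..
284 .......gg...............................#...........ggggggggggg..
```

Both start pictures put the open fingertips about 25 mm *above* the reported TCP, which contradicts the stated 25 mm ahead. Contact height matters here, so I'll move the shut fingers to where both cameras see them and measure.

carry_out(
  delta_pos=[
    [-0.04,-0.03,-0.03],
    [-0.075,-0.07,-0.06],
    [-0.11,-0.11,-0.062],
    [-0.145,-0.15,-0.062],
    [-0.18,-0.19,-0.062],
    [-0.215,-0.23,-0.062],
    [-0.25,-0.27,-0.062],
    [-0.285,-0.31,-0.062],
  ],
  rot=[
    [0,0,0],
    [0,0,0],
    [0,0,0],
    [0,0,0],
    [0,0,0],
    [0,0,0],
    [0,0,0],
    [0,0,0],
  ],
)

```text
clock: 3.72
eef_pos: [297.2, -450.1, 149.9]
tcp_rot: [3.141, 0.0, 1.803]
contact_force: [-0.4, -1.2, -0.5]
opening: 0.001
grasp_force: 0.0
```

carry_out(
  delta_pos=[
    [0,0,0],
    [0,0,0],
  ],
  rot=[
    [0,0,0],
    [0,0,0],
  ],
)

```text
clock: 3.98
eef_pos: [298.3, -448.3, 149.6]
tcp_rot: [3.142, -0.001, 1.803]
contact_force: [-0.3, 0.0, -0.5]
opening: -0.002
grasp_force: 0.0
```

```bash
python3 - <<'E'
from h import *
s=r.sense();p=s['eef_pos'];y=s['tcp_rot'][2];print(p,y,s['clock'],s['opening'])
X=np.array([np.cos(y),np.sin(y),0]);Y=np.array([np.sin(y),-np.cos(y),0])
o=[]
for c in("scene","top"):
    im=r.grab_frame(c);cv2.imwrite(f"pics/{c}3.png",im)
    u=proj(c,[p])[0].astype(int);print(c,u)
    im=cv2.copyMakeBorder(im,80,80,80,80,cv2.BORDER_CONSTANT);u=u+80
    cr=cv2.resize(im[u[1]-45:u[1]+30,u[0]-25:u[0]+25] if c=="scene" else im[u[1]-38:u[1]+37,u[0]-25:u[0]+25],(400,600),interpolation=cv2.INTER_CUBIC)
    off=np.array([25.5,45.5 if c=="scene" else 38.5])-(u-80)
    for L,col in((25,(0,0,255)),(-15,(0,255,0)),(-55,(255,255,0))):
      for sx in(-11,11):
       for sy in(-14.5,14.5):
        v=((proj(c,[p-[0,0,L]+sx*X+sy*Y])[0]+off)*8).astype(int);cv2.circle(cr,tuple(map(int,v)),3,col,-1)
    o.append(cr)
cv2.imwrite("pics/crop4.png",np.hstack(o))
E
```

```text
[ 298.25399943 -448.33939495  149.57640879] 1.802752860314913 3.975 -0.0024513842856709314
scene [237  70]
top [515 342]
```

View pics/crop4.png

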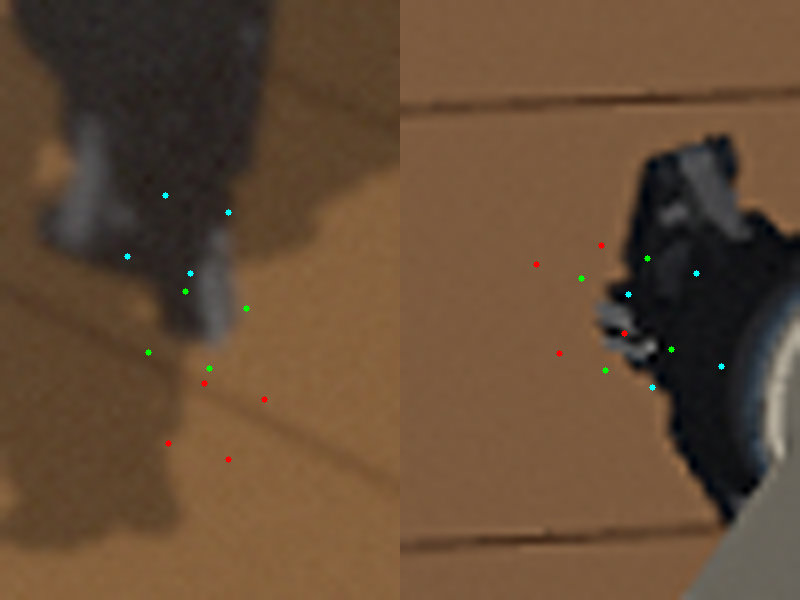

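```bash
python3 - <<'E'
from h import *
def tri(a,b):
    L=lambda c,uv:(ray(c,uv,0),ray(c,uv,300)-ray(c,uv,0))
    p,d=L("scene",a);q,e=L("top",b);t=np.linalg.lstsq(np.c_[d,-e],q-p,rcond=None)[0];m=p+d*t[0];n=q+e*t[1];return ((m+n)/2).round(),np.linalg.norm(m-n).round(1)
S=lambda x,y:(x/8-25.5+237,y/8-45.5+70)
T=lambda x,y:((x-400)/8-25.5+515,y/8-38.5+342)
for n,a,b in(("tip",(197,325),(625,328)),("tip lo",(215,340),(612,318)),("other",(75,240),(690,150)),("other gray",(85,180),(715,185))):print(n,tri(S(*a),T(*b)))
E
```

```text
tip (array([ 295., -450.,  163.]), np.float64(3.1))
tip lo (array([ 297., -444.,  161.]), np.float64(1.6))
other (array([ 356., -434.,  254.]), np.float64(3.0))
other gray (array([ 347., -435.,  270.]), np.float64(4.1))
```

The new crop shows the shut tips at about (205,335) in scene and (625,328) in top. They triangulate to (296,-447,~165), right under the reported TCP horizontally. So the real tips sit roughly 13–25 mm above the reported TCP, and I need the TCP near z = 43.

carry_out(
  delta_pos=[
    [0.035,0.04,0],
    [0.07,0.08,0],
    [0.11,0.12,0],
    [0.15,0.16,0],
    [0.185,0.2,0],
    [0.215,0.24,0.01],
    [0.25,0.28,0.03],
    [0.275,0.31,0.055],
  ],
  rot=[
    [0,0,0],
    [0,0,0],
    [0,0,0],
    [0,0,0],
    [0,0,0],
    [0,0,0],
    [0,0,0],
    [0,0,0],
  ],
)

```text
clock: 5.08
eef_pos: [538.2, -106.1, 94.8]
tcp_rot: [3.14, 0.001, 1.807]
contact_force: [0.2, -0.9, -0.1]
opening: -0.002
grasp_force: 0.0
```

carry_out(
  delta_pos=[
    [0,0,0.025],
    [0,0,0.05],
    [0.008,0,0.05],
    [0.008,0,0.05],
  ],
  rot=[
    [0,0,0],
    [0,0,0],
    [0,0,0],
    [0,0,0],
  ],
)

```text
clock: 5.58
eef_pos: [534.9, -100.3, 45.5]
tcp_rot: [3.141, -0.0, 1.805]
contact_force: [1.0, -0.6, 0.3]
opening: 0.002
grasp_force: 0.0
```

```bash
python3 - <<'E'
from h import *
go([534.6,-97.5,43])
im=r.grab_frame("scene");cv2.imwrite("pics/scene4.png",im);im=im.astype(int);v=im.max(2);s=v-im.min(2)
p=r.sense()['eef_pos'];print('L:',[(L,proj("scene",[p-[0,0,L]])[0].round(1).tolist()) for L in(25,0,-15,-25,-60)])
print('D',proj("scene",[[521.8,-44,45],[521.8,-44,71]]).round(1).tolist())
for y in range(190,222): print(y,''.join('#' if v[y,x]<62 else 'g' if s[y,x]<26 else 'o' if s[y,x]<40 else '.' for x in range(265,335)))
E
```

```text
at [ 534.9 -100.3   45.5] rot [ 3.1413 -0.      1.8055] F [ 1.03 -0.65  0.27] t 5.575 tool delta [2.8 0.4 2.5]
L: [(25, [296.3, 221.9]), (0, [295.6, 216.6]), (-15, [295.2, 213.3]), (-25, [295.0, 211.1]), (-60, [294.0, 203.2])]
D [[317.9, 223.7], [317.6, 218.1]]
190 .............o##########################go....ooo.....................
191 ..............o#########################go..ooo.......................
192 ...............o#######################gooooo.........................
193 ................o######################go.............................
194 ................oo####################go..............................
195 .................og###################o...............................
196 .................oo##################go...............................
197 .................og##################o................................
198 .................og#################g.................................
199 .................og#ggg#############o.................................
200 .................og#gggg############o.................................
201 .........
[... 861 characters left out ...]
goo..........ooooooo.....
213 ..............oggggggg##########ggggo...oggggooooo......ooooooooooo...
214 ...............oooggggg#########ggggo..ooggggggoooooooooooooooooooooo.
215 .................oooogg##gooogoggggoo..oogggggoooooooooooooooooooogg##
216 .....................o.ooo......oooo...oggggogogoooooooooooooooooggg##
217 .......................................oogggggggoooooooooooooooooogg##
218 .......................................ooggooogogoooooooooooooooooog##
219 ........................................ogggoooooooooooooooooooooogg##
220 ........................................ogogoooooooooooooooooooooogg##
221 ........................................ooogoooooooooooooooooooooggg##
```

Tip bottom edge is at about z = 65–72, so I'll lower 10 mm more and then creep forward.

carry_out(
  delta_pos=[
    [0,0,0.01],
    [0.004,0,0.01],
    [0.008,0,0.01],
    [0.01,0,0.01],
    [0.012,0,0.01],
    [0.014,0,0.01],
    [0.016,0,0.01],
    [0.018,0,0.01],
  ],
  rot=[
    [0,0,0],
    [0,0,0],
    [0,0,0],
    [0,0,0],
    [0,0,0],
    [0,0,0],
    [0,0,0],
    [0,0,0],
  ],
)

```text
clock: 6.62
eef_pos: [531.0, -84.1, 35.0]
tcp_rot: [3.141, 0.001, 1.804]
contact_force: [0.1, -1.8, 0.4]
opening: -0.004
grasp_force: 1.1
```

```bash
python3 - <<'E'
from h import *
go([534.6,-97.5,43]);print(r.sense()['wrist_torque'])
im=r.grab_frame("scene").astype(int);v=im.max(2);s=v-im.min(2)
for k in range(3): print(r.sense()['contact_force'].round(2),r.sense()['wrist_torque'].round(3))
for y in range(200,228): print(y,''.join('#' if v[y,x]<62 else 'g' if s[y,x]<26 else 'o' if s[y,x]<40 else '.' for x in range(275,345)))
E
```

```text
at [531.  -84.1  35. ] rot [3.1409e+00 6.0000e-04 1.8042e+00] F [ 0.05 -1.76  0.35] t 6.625 tool delta [-13.9   0.4  -8. ]
[-0.26369575 -0.11822195 -0.0228291 ]
[ 1.29 -2.37  0.91] [-0.286 -0.114 -0.033]
[ 1.29 -2.37  0.91] [-0.286 -0.114 -0.033]
[ 1.29 -2.37  0.91] [-0.286 -0.114 -0.033]
200 ..............og###################o..................................
201 ...............o##################o...................................
202 ...............o#################g........oooo........................
203 ...............o#################o......oggggggo......................
204 ...............g#ggg#############o.....ogggggggg......................
205 ...............o##ggg############o.....oggggggggo.....................
206 ..............ooggggg############o.....ogggooggg......................
207 ...............oggggg###########g...o..oggoooggg...o..................
208 ...............oggggg##########gg..oo...gggggggg...oo.................
209 ...............oggggg##########ggooooo..oggggggo...ooo................
210 ..............ooggggg##########gggggoo...oggggo...ooooo.
[... 589 characters left out ...]
oooooooooooogg######o....
219 ..............ooggg##########ggggggoooooooooooooooooooooogg#######o...
220 ...............oooooogooooooggggggooooooooooooooooooooooogg########...
221 ............................ooooogggooooooooooooooooooooggg#########..
222 ...............................ooggoooooooooooooooooooogggg#########..
223 ................................ooggooooooooooooooooooooog##########o.
224 ................................ooogoooooooooooooooooooogg###########.
225 .................................ooogoooooooooooooooooooo############o
226 ..................................ooogoooooooooooooooooog############o
227 ..................................ooooooooooooooooooggoo#############o
```

Contact at about 2 N, just where the geometry predicts. I'll continue slowly, then back off and look.

carry_out(
  delta_pos=[
    [0.002,0,0],
    [0.004,0,0],
    [0.006,0,0],
    [0.008,0,0],
    [0.01,0,0],
    [0.012,0,0],
    [0.013,0,0],
    [0.013,0,0],
  ],
  rot=[
    [0,0,0],
    [0,0,0],
    [0,0,0],
    [0,0,0],
    [0,0,0],
    [0,0,0],
    [0,0,0],
    [0,0,0],
  ],
)

```text
clock: 7.68
eef_pos: [527.5, -71.1, 34.8]
tcp_rot: [-3.141, -0.0, 1.804]
contact_force: [1.4, -1.2, 0.5]
opening: -0.004
grasp_force: 0.6
```

carry_out(
  delta_pos=[
    [-0.005,0,0],
    [-0.03,0,0],
    [-0.07,0,-0.02],
    [-0.12,0,-0.05],
    [-0.17,0,-0.05],
    [-0.17,0,-0.05],
  ],
  rot=[
    [0,0,0],
    [0,0,0],
    [0,0,0],
    [0,0,0],
    [0,0,0],
    [0,0,0],
  ],
)

```text
clock: 8.43
eef_pos: [567.6, -239.9, 85.1]
tcp_rot: [3.14, 0.001, 1.801]
contact_force: [-0.5, 1.0, -0.1]
opening: 0.001
grasp_force: 0.0
```

```bash
python3 - <<'E'
from h import *
go([520,-60,36])
im=r.grab_frame("top");cv2.imwrite("pics/top5.png",im)
x,f=fit("top",im,[519,-31,516.1,-22.6],"pics/fit5.png");print(x.round(1),f,(x[2:]-x[:2]).round(1))
E
```

```text
at [ 567.6 -239.9   85.1] rot [3.1404e+00 1.2000e-03 1.8010e+00] F [-0.51  1.03 -0.12] t 8.425 tool delta [186.   -5.3  49.1]
[516.1 -30.5 516.  -22.1] 49.51558627758554 [-0.1  8.5]
```

carry_out(
  delta_pos=[
    [0.04,-0.0156,0.01],
    [0.09,-0.0156,0.02],
    [0.13,-0.0156,0.04],
    [0.155,-0.0156,0.049],
    [0.1597,-0.0156,0.049],
    [0.1597,-0.0156,0.049],
  ],
  rot=[
    [0,0,7],
    [0,0,13.2],
    [0,0,13.2],
    [0,0,13.2],
    [0,0,13.2],
    [0,0,13.2],
  ],
)

```text
clock: 9.22
eef_pos: [514.7, -84.5, 35.9]
tcp_rot: [-3.141, -0.0, 1.575]
contact_force: [-0.2, -1.0, -0.1]
opening: 0.002
grasp_force: 0.0
```

```bash
python3 - <<'E'
from h import *
go([516,-64.2,36])
im=cv2.imread("pics/top5.png").astype(int);v=im.max(2);s=v-im.min(2)
for y in range(240,284): print(y,''.join('#' if v[y,x]<55 else 'g' if s[y,x]<35 else '.' for x in range(315,375)))
E
```

```text
at [514.7 -84.5  35.9] rot [-3.1414 -0.      1.575 ] F [-0.19 -0.96 -0.05] t 9.225 tool delta [20.3  1.3 -0.1]
240 ............................................................
241 ............................................................
242 ............................................................
243 ............................................................
244 ............................................................
245 ..........................g.................................
246 ....................g##########.............................
247 .................g###############...........................
248 ................g##########gggg###..........................
249 ...............########ggggggggggg#g........................
250 ..............#########gggggggggggggg.......................
251 .............########ggggggggggggggggg......................
252 ............g#######ggggggggggggggggggg.....................
253 ............#######ggggggggggggggggggggg....................
254 ...........g######gggggggggggggggggggggg....................
255 ..........
[... 1170 characters left out ...]
.....g##############g####.........................
274 ................g#################..........................
275 ..................g#############............................
276 .....................#########..............................
277 ...................................................g........
278 ............................................................
279 ............................................................
280 ............................................................
281 ............................................................
282 ............................................................
283 ............................................................
```

carry_out(
  delta_pos=[
    [0.004,0.001,0],
    [0.008,0.001,0],
    [0.01,0.001,0],
    [0.012,0.001,0],
    [0.014,0.001,0],
    [0.016,0.001,0],
    [0.018,0.001,0],
    [0.019,0.001,0],
  ],
  rot=[
    [0,0,0],
    [0,0,0],
    [0,0,0],
    [0,0,0],
    [0,0,0],
    [0,0,0],
    [0,0,0],
    [0,0,0],
  ],
)

```text
clock: 10.22
eef_pos: [515.8, -65.8, 35.8]
tcp_rot: [3.142, 0.0, 1.574]
contact_force: [-0.6, -2.7, 1.8]
opening: -0.002
grasp_force: 1.2
```

carry_out(
  delta_pos=[
    [0.001,0,0],
    [0.001,0,0],
    [-0.005,0,0],
    [-0.03,0,0],
    [-0.07,0,-0.02],
    [-0.12,0,-0.05],
    [-0.17,0,-0.05],
    [-0.17,0,-0.05],
  ],
  rot=[
    [0,0,0],
    [0,0,0],
    [0,0,0],
    [0,0,0],
    [0,0,0],
    [0,0,0],
    [0,0,0],
    [0,0,0],
  ],
)

```text
clock: 11.22
eef_pos: [516.4, -239.3, 86.2]
tcp_rot: [3.14, 0.001, 1.57]
contact_force: [0.4, 0.8, 0.3]
opening: -0.002
grasp_force: 0.0
```

```bash
python3 - <<'E'
from h import *
go([516,-64.2,36])
ims=[r.grab_frame("top").astype(float) for _ in range(4)]
im=np.mean(ims,0).astype(np.uint8);cv2.imwrite("pics/top6.png",im)
x,f=fit("top",im,[516,-24,516.1,-22.1],"pics/fit6.png");print(x.round(1),f,(x[2:]-x[:2]).round(1))
v=im.astype(int).max(2);s=v-im.astype(int).min(2)
for y in range(242,280): print(y,''.join('#' if v[y,x]<55 else 'g' if s[y,x]<35 else '.' for x in range(320,365)))
E
```

```text
at [ 516.4 -239.3   86.2] rot [3.1401e+00 9.0000e-04 1.5703e+00] F [0.35 0.75 0.28] t 11.225 tool delta [175.1  -0.5  50.2]
[515.7 -22.3 516.  -21.6] 53.09576536409073 [0.3 0.7]
242 .............................................
243 .............................................
244 .............................................
245 .....................g.......................
246 ...............g##########...................
247 ............g###############.................
248 ...........g########gg#######................
249 ..........######gggggggggg####g..............
250 .........######ggggggggggggg####.............
251 ........#####ggggggggggggggggg###............
252 .......g####gggggggggggggggggg###g...........
253 .......####ggggggggggggggggggggg##...........
254 ......g###gggggggggggggggggggggg###..........
255 .....g####ggggggggg......gggggggg##..........
256 .....g###gggggggg....gg....gggggg##..........
257 .....####gggggggg..g....g..gggggg##..........
258 .....####ggggggg.........g..gggggg##.........
259 .....###gggggggg..g..gg..g..gggggg##.........
260 .....###gggggggg..
[... 277 characters left out ...]

266 ......###gggggggggggggggggggggggg##g.........
267 ......####gggggggggggggggggggggg###gggggggggg
268 ......#####gggggggggggggggggggg###...........
269 .......####gggggggggggggggggggg###...........
270 ........####gggggggggggggggggg###............
271 ........######gggggggggggggg####.............
272 .........######ggggggggggg#####..............
273 ..........g#######gggggg######...............
274 ...........g#################................
275 .............g#############..................
276 ................#########....................
277 .............................................
278 .............................................
279 .............................................
```

It is centred to within about 0.7 mm by the fit, with an even ring of wood, and the stand is unmoved. Next is the button: go up, then over the axis.

carry_out(
  delta_pos=[
    [0,0,-0.05],
    [0,0,-0.094],
    [0.05,0,-0.094],
    [0.1,0,-0.094],
    [0.15,0,-0.094],
    [0.2,-0.0005,-0.094],
    [0.217,-0.0005,-0.094],
    [0.217,-0.0005,-0.094],
  ],
  rot=[
    [0,0,0],
    [0,0,0],
    [0,0,0],
    [0,0,0],
    [0,0,0],
    [0,0,0],
    [0,0,0],
    [0,0,0],
  ],
)

```text
clock: 12.42
eef_pos: [514.8, -17.7, 179.6]
tcp_rot: [-3.141, 0.0, 1.577]
contact_force: [0.5, -0.4, 0.8]
opening: 0.001
grasp_force: 0.0
```

carry_out(
  delta_pos=[
    [0,0,0.01],
    [0,0,0.02],
    [0,0,0.02],
    [0,0,0.02],
  ],
  rot=[
    [0,0,0],
    [0,0,0],
    [0,0,0],
    [0,0,0],
  ],
)

```text
clock: 12.92
eef_pos: [515.1, -19.5, 159.6]
tcp_rot: [-3.141, -0.0, 1.573]
contact_force: [-0.3, -0.1, 0.2]
opening: -0.001
grasp_force: 0.0
```

```bash
python3 - <<'E'
from h import *
go([515.8,-22.2,105])
im=r.grab_frame("scene");cv2.imwrite("pics/scene7.png",im);im=im.astype(int);v=im.max(2);s=v-im.min(2)
print('button top',proj("scene",[[515.8,-22.2,125]]))
for y in range(165,250): print(y,''.join('#' if v[y,x]<62 else 'g' if s[y,x]<26 else 'o' if s[y,x]<40 else '.' for x in range(300,355))) if y%2 else 0
E
```

```text
at [515.1 -19.5 159.6] rot [-3.1412 -0.      1.5729] F [-0.3  -0.11  0.22] t 12.925 tool delta [-2.7  0.7 54.6]
button top [[326.16820934 208.31560249]]
165 ....o....oo################################g...........
167 .og#####gggg###############################o...........
169 gg######gooog#############################o............
171 oo######ooooo############################g.............
173 ooggggoooo...###########################g..............
175 .oooooooo...o###########################o..............
177 ...........og##########################o...............
179 ooo......ooo###ggg##################oo.................
181 ...oooo.....oggggg#################o...................
183 ............oggggg#################o...................
185 ..........ogggggggg###############o....................
187 .......og##ggggggggg###########ggg.....................
189 o....oo##gggggggggggg##########ggg.....................
191 oooooo###gggggg####gg#########gggo.....................
193 ..oooooooggggg###############ggggo.....................
195 ...........oooog############gggggo.........
[... 932 characters left out ...]
gggggooooooooooooooooooogo###...........
229 ...........o####ggooooooooooooooooooooo#####o..........
231 ...........o######ggooooooooooooooooo#######...........
233 ............o########ggggoooggggggo########o...........
235 .............##############################o...........
237 ..............#############################............
239 ..............o###########################o............
241 ...............o#########################o.............
243 .................o####################oo...............
245 ...................o########ggggggoooo.................
247 .......................ooooooooooo.....................
249 .......................................................
```

carry_out(
  delta_pos=[
    [-0.0025,0.0007,0.01],
    [-0.0025,0.0007,0.02],
    [-0.0025,0.0007,0.03],
    [-0.0025,0.0007,0.04],
    [-0.0025,0.0007,0.046],
    [-0.0025,0.0007,0.05],
    [-0.0025,0.0007,0.052],
    [-0.0025,0.0007,0.054],
  ],
  rot=[
    [0,0,0],
    [0,0,0],
    [0,0,0],
    [0,0,0],
    [0,0,0],
    [0,0,0],
    [0,0,0],
    [0,0,0],
  ],
)

```text
clock: 13.98
eef_pos: [516.2, -21.4, 106.1]
tcp_rot: [3.141, 0.0, 1.574]
contact_force: [-1.2, 0.5, 2.5]
opening: 0.004
grasp_force: 1.8
```

carry_out(
  delta_pos=[
    [0,0,0.001],
    [0,0,0.002],
    [0,0,0.003],
    [0,0,0.004],
    [0,0,0.004],
  ],
  rot=[
    [0,0,0],
    [0,0,0],
    [0,0,0],
    [0,0,0],
    [0,0,0],
  ],
)

```text
clock: 14.6
eef_pos: [518.9, -21.5, 105.1]
tcp_rot: [3.135, 0.0, 1.574]
contact_force: [-3.3, -0.2, 30.5]
opening: -0.001
grasp_force: 15.0
```

The force rose to 30 N, so the button has bottomed out. Lifting off now and checking.

carry_out(
  delta_pos=[
    [0,0,-0.004],
    [0,0,-0.008],
    [0,0,-0.014],
    [0,0,-0.03],
    [0,0,-0.06],
    [0,0,-0.08],
  ],
  rot=[
    [0,0,0],
    [0,0,0],
    [0,0,0],
    [0,0,0],
    [0,0,0],
    [0,0,0],
  ],
)

```text
clock: 15.35
eef_pos: [516.3, -21.4, 183.7]
tcp_rot: [3.14, 0.0, 1.574]
contact_force: [-0.2, 0.7, 0.4]
opening: 0.004
grasp_force: 0.0
```

carry_out(
  delta_pos=[
    [-0.05,0,0],
    [-0.1,0,0],
    [-0.15,0,0],
    [-0.2,0,0],
    [-0.22,0,0],
    [-0.22,0,0],
  ],
  rot=[
    [0,0,0],
    [0,0,0],
    [0,0,0],
    [0,0,0],
    [0,0,0],
    [0,0,0],
  ],
)

```text
clock: 16.1
eef_pos: [516.4, -242.2, 182.1]
tcp_rot: [3.141, -0.0, 1.572]
contact_force: [1.0, 0.3, 0.2]
opening: 0.003
grasp_force: 0.0
```

```bash
python3 - <<'E'
from h import *
go([515.7,-22.2,105])
im=np.mean([r.grab_frame("top").astype(float) for _ in range(4)],0).astype(np.uint8);cv2.imwrite("pics/top8.png",im)
x,f=fit("top",im,[516,-22,516.1,-22.1],"pics/fit8.png");print(x.round(1),f,(x[2:]-x[:2]).round(1))
sc=r.grab_frame("scene");cv2.imwrite("pics/scene8.png",sc)
o=[]
for c,m in(("scene",sc),("top",im)):
    u=proj(c,[[516,-22,70]])[0].astype(int);o.append(cv2.resize(m[u[1]-40:u[1]+40,u[0]-40:u[0]+40],(400,400),interpolation=cv2.INTER_CUBIC))
cv2.imwrite("pics/crop8.png",np.hstack(o))
E
```

```text
at [ 516.4 -242.2  182.1] rot [ 3.1414e+00 -1.0000e-04  1.5718e+00] F [1.   0.29 0.24] t 16.1 tool delta [220.   -0.5  77.1]
[515.7 -22.3 515.9 -21.6] 54.937830771241835 [0.2 0.8]
```

View pics/crop8.png

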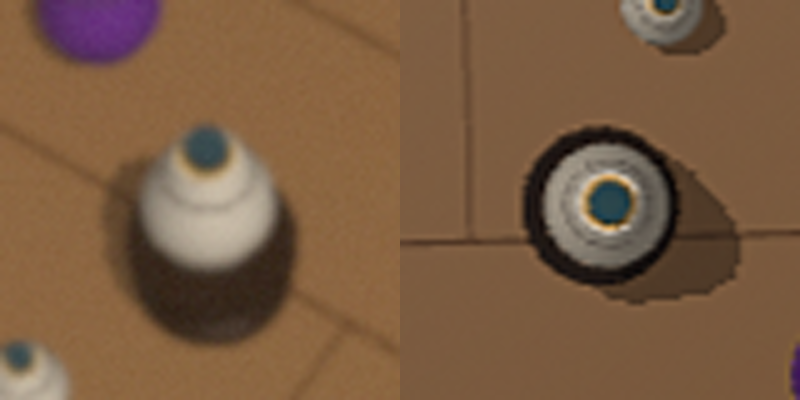

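The last crop shows the diffuser upright and centred with an even ring of wood at (600,205). The stand is unmoved and the button is back up. A 30 N press on a button that needs 4 N was full travel. The arm is clear, so I'm handing in.

```bash
python3 -c "
from rig import r
print(r.sign_off())"
```

```text
the job is handed in; nothing more can be done
None
```

I nudged the diffuser to within about 1 mm of the stand's centre, pressed its button down once and released it, and handed in at about 16 s with the arm clear; the press peaked at about 30 N, firmer than planned, but the diffuser did not move.

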